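# Clear the soaking tub and fish out the long paddle

## Task

The cup standing in the opening of the tub's fixed clear cover is in the way: lift it out and nest it fully down inside its twin standing on the bench, and let go of it. Then take the long steel paddle out of the tub: it is longer than the opening, so tilt it and bring it out slantwise, one end first, and finish while holding it motionless in the gripper, the whole of it well clear above the tub (some 5 cm or more over the cover) and touching nothing else. Leave the jar, the tube rack and the slide box alone.

Things in the scene. Friction and masses are not known exactly. Their poses are not given: they have to be found in the camera images.
- tub: Fixed dry teal tub, 350 (its x) x 210 (y) x 65 high, origin under its centre, z up; x roughly along world y, up to 0.3 rad off. Inside 340 x 200, flat floor 4 above the bench. A fixed clear cover, 60 to 65 above the bench, closes the top but for a central white-edged window, 150 along x by 160 along y. In mm.
- opening (a point): Centre of the window in the tub's cover, at the cover's top face, 65 above the bench; axes as the tub's. In mm.
- paddle: Loose steel stirring paddle, 230 long (its x), about 100 g: bar 14 x 14 from x = -115 to +45, then a blade 32 wide (y), 8 thick, to x = +115. Origin at mid length on the bar's underside, z up. Lies flat on the tub floor about parallel to the tub's x, 16 to 28 to the -y side; its middle shows in the window, its ends are under the cover. In mm.
- paddle_mid (a point): Middle of the paddle on the bar's axis, 7 above its underside; axes as the paddle's. With the paddle level and one end close to the tub's end wall, the other end comes within the window and can tilt up out of it. In mm.
- paddle_butt (a point): Bar end of the paddle, on its axis (x = -115). In mm.
- paddle_blade (a point): Blade end of the paddle, on its axis (x = +115). In mm.
- cup_in_tub: Loose white plastic tapered cup, 60 g, open on top, 95 high, outside diameter 40 at the foot, 67 at the rim, wall 2.2, inner floor 30 above the underside. Origin at the centre of its underside, z up. Stands on the tub floor, up through the window, on the tub's +y side. Nested cups have 2 play all round; the upper underside sits 30 above the lower. In mm.
- cup_on_bench: The same kind of cup, standing upright and empty on the bench beside the tub (world +y side). Origin at the centre of its underside, z up. In mm.
- jar: Bystander: closed amber jar, diameter 60, 85 high, on the bench. Origin at the centre of its underside. In mm.
- tube_rack: Bystander: red rack of capped tubes, 75 (x) x 150 (y) x 94 high, beyond the tub. Origin at the centre of its underside. In mm.
- slide_box: Bystander: flat blue box, 90 (x) x 160 (y) x 30 high, on the bench to the left of the cup and jar. Origin at the centre of its underside. In mm.
Not all that is in view belongs to the job. Leave any blue look-alike of the cup_in_tub alone. Of the things that look like the paddle, the larger one is meant.

How it is judged:
By the outcome, as a careful person would: the job done as asked, in the order asked, and still so for the second after the job is handed in, while the arm keeps its last pose, push and grip.
It also fails if it takes over 51 s, if anything falls off the work surface, if the arm or the gripper's body presses on something with over 40 N, if the wrist force passes 120 N, or if a joint passes its speed limit or range.

## Robot

A 6-joint arm with a two-finger parallel gripper is mounted at the origin on the work surface. World frame = base frame: x ahead of the robot, y to its left, z up, the work surface at z = 0. Lengths are in m, angles in rad, forces in N, time in s.
With the tool pointing down it reaches from about 0.4 to 0.925 m from the base axis. Payload 3.4 kg.
Tool frame: the origin (TCP) lies on the centre line of the jaws, within the pads' length; the fingertips stand 8 mm ahead of it and the grasp point (between the pads) lies 11 mm behind it; z points along the fingers, x is the direction in which the jaws open and shut, and the axes are right-handed (so a half turn about z gives the same grasp; the last joint's range is limited). The gripper opens to 85 mm and grips with 20 to 120 N. Pads are 22 mm wide; open, the fingers measure 114 mm over their backs; the gripper's body (76 mm by 85 mm) begins 54 mm behind the grasp point. The pads swing forward as they close: fully open they stand 13 mm farther back than shut.
Start: joints at [-1.208, 0.307, 1.506, -0, 1.328, -0.073], TCP at [0.243, -0.521, 0.215] pointing down, gripper open.
Joint ranges: [-3.12, 3.12], [-1.05, 2.28], [0.14, 2.33], [-1.42, 4.57], [0.1, 2.73], [-2.68, 2.68]. Speed limits (rad/s): [2.57, 2.57, 3.14, 3.14, 3.14, 3.14].

## Interface

Orientations are given as a rotation vector (axis times angle).
In Python, from station import readout, imaging, order, nets gives the robot as it stands.
- The arm moves only by the tool send_rows, never from a script. Its arguments are lists of equal length, an entry for each row: "dp": the shift along the world's x, y, z in units of 50 mm (1.0 is 50 mm), a list of three; "rot": the turn, a rotation vector about the world's x, y, z in units of 10 degrees (1.0 is 10 degrees), a list of three. A call has 1 to 12 rows; each row shifts and turns the commanded pose from where the row before left it; what a row does not reach is not made up. A row lasts 1/8 s, in which the tool goes at most 62.5 mm and 10.7 degrees, less where a joint would pass 70% of its speed; a pose out of reach is approached as far as the arm can. A call is refused whole if a number of a shift passes 1 or a number of a turn 1, either way. A call with a gripper value outside its range is refused whole. "fingers" is the opening in per cent of the stroke, from 0 (shut) to 100 (fully open), set as the call begins (left out, the last holds). The fingers move at their own pace and stop on an object; "force" is the grip in N (left out, the last holds). Time passes only in rows, so rows that do not move let the fingers close. It gives the time, the measured TCP pose, the force and the opening at its end, in the units of the state.
- readout.get_obs(): the state, without advancing time (a new reading comes with each control period).
- imaging.grab_frame(name): name is "scene" or "top" or "wrist"; returns the picture (400x640x3 uint8, red, green, blue); there is no depth.
- imaging.camera_params(name): a dict with "fx", "fy", "cx", "cy" (pixels), "R" (3x3) and "t" (3): a world point X has camera coordinates R X + t. Camera axes: x right, y down, z forward; pixel columns grow to the right and rows downward; lengths in m; the calibration is good to about 2 mm. A picture is of the moment at which its call begins: read the wrist's pose just before it. camera_params takes no time and is no camera call; for the wrist camera it gives the pose at the moment of the call.
- order.close_job(): hands the job in, once; it reports no verdict.
Trained networks look in the newest picture that a camera, given by its name, has taken for a name from the list of things; names that differ only in an ending like _2 or _b are one class to them, and where a whole thing is asked for, a point or a joint stands for the part that bears it (a point fixed in the world has none). Each returns a list of dicts, best first, with "p" (0 to 1); they miss things now and then, are a little off and sometimes report something else, mostly with a low value. They report only what shows in the picture. A call takes as long as a camera call. They do not tell look-alikes from the thing itself.
- nets.outline_of(label, camera): "pixels" (400x640 bool, what is visible of it) and "extent" ([left, top, right, bottom] in pixels, round what is visible of it).
The state is a dict: "clock": time; "joint_pos": joint angles; "dq": joint speeds; "joint_torque": joint torques, N m; "ee_pos": TCP position; "ee_rot": TCP orientation; "wrist_force": force on the tool from outside, world axes, zero at the start; "wrist_torque": the same for the moment, N m; "width": opening from 0.0 (shut) to 1.0 (fully open).
Only numpy, scipy, OpenCV 4.12 (cv2) and the standard library are available. Lean on these libraries where they do the work, as an engineer would, in place of code of your own. Each camera call takes 0.05 s, during which the arm holds its last target.

## Working session

There is one attempt and no reset: what is moved stays moved. The work goes in short steps, Python scripts to look and compute and a tool call to move; the robot and the scene stay as the last step left them, time stands still between calls to the robot, and variables do not carry over. Pictures are saved under pics/ and viewed, and the job is handed in when it is done.

Besides the shell and the picture viewer there is one more tool, called after ">>>" as name(argument=value, ...), one argument or row to a line, values as JSON. send_rows: Moves the arm, as the interface text tells. Its arguments: {"type":"object","properties":{"dp":{"type":"array","items":{"type":"array","items":{"type":"number"}}},"rot":{"type":"array","items":{"type":"array","items":{"type":"number"}}},"fingers":{"type":"number"},"force":{"type":"number"}},"required":["dp","rot"]}

```bash
mkdir -p pics; ls; python3 - <<'E'
from station import readout, imaging, order, nets
import cv2
o=readout.get_obs()
print({k:o[k] for k in('clock','ee_pos','ee_rot','width','wrist_force')})
for n in('scene','top'):
    im=imaging.grab_frame(n); cv2.imwrite(f'pics/{n}0.png',im[:,:,::-1])
    p=imaging.camera_params(n);print(n,p)
E
```

```text
pics
{'clock': 0.0, 'ee_pos': array([ 0.24244258, -0.52059604,  0.2139928 ]), 'ee_rot': array([-2.64813405e+00,  1.68803925e+00,  2.52480745e-03]), 'width': 0.995883335047513, 'wrist_force': array([-0.43290388,  0.28019863,  0.31492964])}
scene {'fx': 466.1162283374618, 'fy': 466.1162283374618, 'cx': 320.97784447477, 'cy': 204.99386449131543, 'R': array([[ 0.18248399,  0.98319491, -0.00523058],
       [ 0.50913682, -0.09904577, -0.85496762],
       [-0.84111788,  0.15335482, -0.518655  ]]), 't': array([-0.17076453, -0.20829944,  1.78391596])}
top {'fx': 415.7537066203978, 'fy': 415.7537066203978, 'cx': 321.0894625136934, 'cy': 197.02195325849294, 'R': array([[-0.02037008, -0.99921641, -0.03393575],
       [-0.99353467,  0.02402266, -0.11095838],
       [ 0.11168666,  0.03145611, -0.99324549]]), 't': array([0.09442648, 0.56664125, 0.99974089])}
```

View pics/scene0.png

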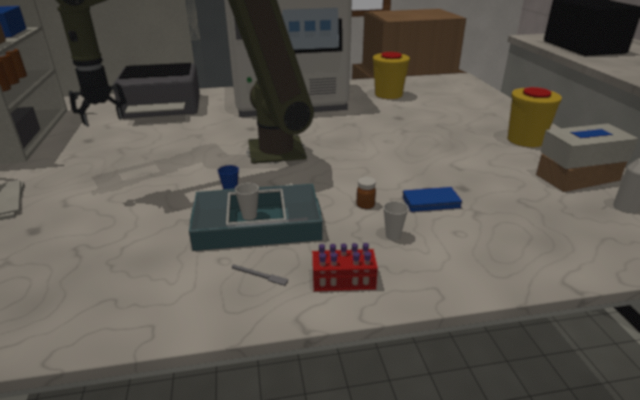

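View pics/top0.png

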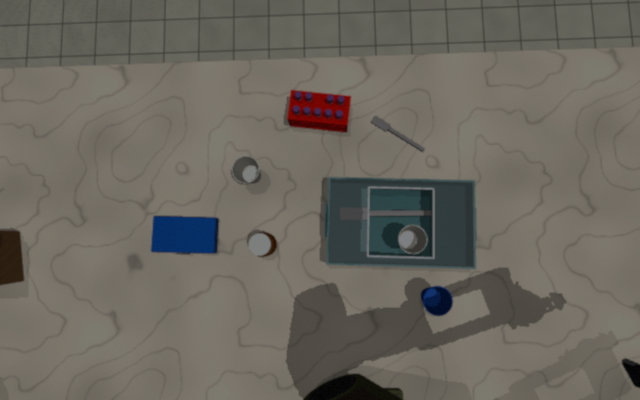

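```bash
cat > h.py <<'E'
import numpy as np, cv2
from scipy.optimize import minimize
def proj(c,X):
    X=np.atleast_2d(X); q=X@c['R'].T+c['t']; return np.c_[q[:,0]/q[:,2]*c['fx']+c['cx'], q[:,1]/q[:,2]*c['fy']+c['cy']]
def ray(c,uv,z):
    d=np.array([(uv[0]-c['cx'])/c['fx'],(uv[1]-c['cy'])/c['fy'],1.]); d=c['R'].T@d; o=-c['R'].T@c['t']
    return o+d*(z-o[2])/d[2]
a=np.linspace(0,2*np.pi,48,endpoint=False)
def cup(x,y,z0):
    return np.r_[np.c_[x+.02*np.cos(a),y+.02*np.sin(a),0*a+z0],np.c_[x+.0335*np.cos(a),y+.0335*np.sin(a),0*a+z0+.095]]
def mask(c,P):
    m=np.zeros((400*4,640*4),np.uint8); uv=proj(c,P).astype(np.float32)
    cv2.fillConvexPoly(m,cv2.convexHull(np.round((uv+.5)*4).astype(np.int32)),1); return cv2.resize(m.astype(np.float32),(640,400),interpolation=cv2.INTER_AREA)
def fit(cams,masks,f,x0,step=.01):
    def cost(p): return sum(np.abs(mask(c,f(p))-m).sum() for c,m in zip(cams,masks))
    n=len(x0); S=np.vstack([x0]+[np.array(x0)+step*np.eye(n)[i] for i in range(n)])
    r=minimize(cost,x0,method='Nelder-Mead',options=dict(initial_simplex=S,xatol=2e-4,fatol=.3)); return r.x,r.fun
E
python3 - <<'E'
from station import readout, imaging, order, nets
import numpy as np,cv2,pickle
from h import *
out={}
for n in('scene','top'):
    for l in('cup_on_bench','paddle','tub','jar','tube_rack'):
        r=nets.outline_of(l,n)
        for d in r: print(n,l,round(d['p'],2),d['extent'],d['pixels'].sum())
        out[n,l]=[(d['p'],d['extent'],d['pixels']) for d in r]
cam={n:imaging.camera_params(n) for n in('scene','top')}
pickle.dump((out,cam),open('o.pkl','wb'))
im=cv2.imread('pics/top0.png')
cv2.imwrite('pics/topz.png',cv2.resize(im[160:290,300:500],None,fx=4,fy=4,interpolation=cv2.INTER_CUBIC))
print(readout.get_obs()['clock'])
E
```

```text
scene cup_on_bench 0.95 [379.7, 203.8, 408.5, 242.3] 801
scene cup_on_bench 0.35 [399.7, 188.0, 459.2, 211.7] 1257
scene paddle 0.85 [231.3, 264.9, 283.3, 283.5] 345
scene tub 0.74 [186.5, 186.3, 326.5, 251.8] 6856
scene jar 0.74 [354.7, 175.8, 376.2, 209.3] 558
scene tube_rack 0.73 [309.5, 238.7, 379.5, 291.8] 2913
top cup_on_bench 0.77 [230.9, 155.3, 263.5, 185.0] 645
top paddle 0.65 [369.3, 118.1, 425.1, 149.5] 366
top paddle 0.34 [324.9, 178.9, 478.3, 271.0] 12194
top tub 0.98 [323.7, 176.1, 481.1, 269.6] 12326
top jar 0.89 [248.8, 232.4, 279.6, 257.5] 549
top jar 0.22 [322.8, 178.7, 477.9, 270.6] 12223
top tube_rack 0.74 [287.5, 89.5, 351.7, 134.7] 2283
0.6
```

View pics/topz.png

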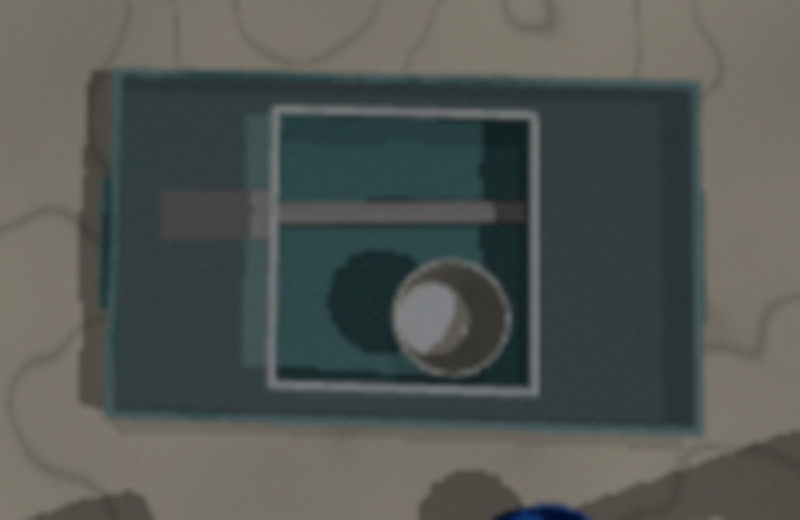

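```bash
python3 - <<'E'
import pickle
from h import *
out,cam=pickle.load(open('o.pkl','rb'))
c=cam['top']; Z=lambda u,v,z: ray(c,(300+(u+.5)/4-.5,160+(v+.5)/4-.5),z)
W=np.array([Z(*p,.065) for p in [(273,105),(538,112),(538,393),(270,387)]]);print('win',W.round(4),W.mean(0))
T=np.array([Z(*p,.065) for p in [(116,70),(698,85),(702,432),(108,412)]]);print('tub',T.round(4),T.mean(0))
for Q in(W,T):print(Q[0]-Q[1],Q[3]-Q[2],Q[0]-Q[3],Q[1]-Q[2])
print('cup rim',Z(452,318,.099),Z(392,318,.099),Z(512,318,.099))
print('pad blade end',Z(159,213,.012),'mid',Z(280,213,.018),Z(520,213,.018))
m=[out[n,'cup_on_bench'][0][2].astype(np.float32) for n in('scene','top')]
for k in ([0],[1],[0,1]):
  print('bench',fit([cam[['scene','top'][i]] for i in k],[m[i] for i in k],lambda p:cup(p[0],p[1],0),ray(c,(247,170),.05)[:2]))
for l,zz in(('jar',.085),('tube_rack',.09),):
  e=out['top',l][0][1];print(l,ray(c,((e[0]+e[2])/2,(e[1]+e[3])/2),zz))
e=out['top','paddle'][0][1];print(ray(c,(398,133),.01))
im=cv2.imread('pics/scene0.png');cv2.imwrite('pics/scz.png',cv2.resize(im[165:300,180:420],None,fx=3.3,fy=3.3,interpolation=cv2.INTER_CUBIC))
E
```

```text
win [[ 0.5893 -0.0323  0.065 ]
 [ 0.5811 -0.19    0.065 ]
 [ 0.4149 -0.1817  0.065 ]
 [ 0.4214 -0.0251  0.065 ]] [ 0.50168022 -0.1072789   0.065     ]
tub [[ 0.613   0.0616  0.065 ]
 [ 0.595  -0.2855  0.065 ]
 [ 0.3906 -0.2754  0.065 ]
 [ 0.4087  0.0709  0.065 ]] [ 0.50180239 -0.10711887  0.065     ]
[0.00818331 0.15770507 0.        ] [6.51789291e-03 1.56618028e-01 1.11022302e-16] [ 1.67834504e-01 -7.27864471e-03 -1.11022302e-16] [ 0.16616909 -0.00836569  0.        ]
[0.01802625 0.34706463 0.        ] [0.01806488 0.34624898 0.        ] [ 0.20434063 -0.00930708  0.        ] [ 0.20437927 -0.01012272  0.        ]
cup rim [ 0.45949308 -0.12727148  0.099     ] [ 0.46019875 -0.09324164  0.099     ] [ 0.45878913 -0.16121907  0.099     ]
pad blade end [0.52966012 0.03715992 0.012     ] mid [ 0.52749413 -0.03832014  0.018     ] [ 0.52409159 -0.18707361  0.018     ]
bench (array([0.6278109 , 0.25876765]), np.float64(40.5625))
bench (array([0.63220664, 0.25773332]), np.float64(36.9375))
bench (array([0.63030391, 0.25791799]), np.float64(101.3125))
jar [0.45318455 0.21557992 0.085     ]
tube_rack [0.76749092 0.07937803 0.09      ]
[ 0.73185162 -0.11845035  0.01      ]
```

View pics/scz.png

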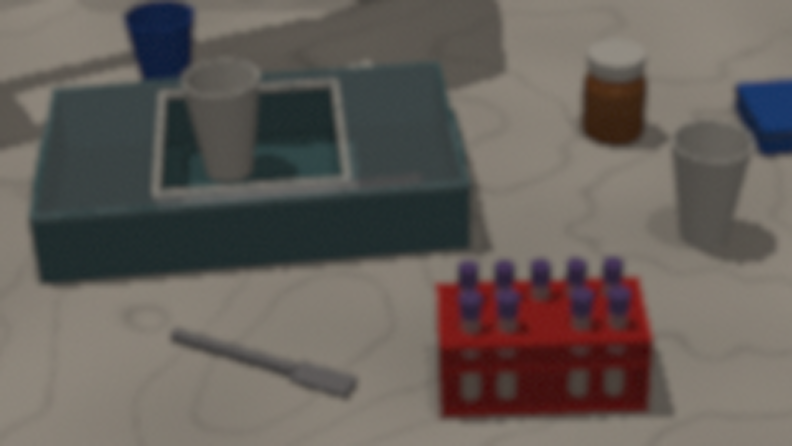

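>>> send_rows(
  dp=[
    [0.48, 0.87, 0],
    [0.48, 0.87, 0],
    [0.48, 0.87, 0],
    [0.48, 0.87, 0],
    [0.48, 0.87, 0],
    [0.48, 0.88, 0],
    [0.48, 0.88, 0],
    [0.49, 0.88, 0],
    [0.49, 0.88, -0.2],
    [0, 0, -0.4],
    [0, 0, 0],
  ],
  rot=[
    [0, 0, 0],
    [0, 0, 0],
    [0, 0, 0],
    [0, 0, 0],
    [0, 0, 0],
    [0, 0, 0],
    [0, 0, 0],
    [0, 0, 0],
    [0, 0, 0],
    [0, 0, 0],
    [0, 0, 0],
  ],
  fingers=100,
  force=40,
)

```text
clock: 1.98
ee_pos: [0.4587, -0.1267, 0.1838]
ee_rot: [2.65, -1.686, -0.005]
wrist_force: [-0.3, -1.1, -0.6]
width: 1.001
```

```bash
python3 - <<'E'
from station import readout, imaging, order, nets
import cv2
from h import *
o=readout.get_obs()
print({k:o[k] for k in('clock','ee_pos','ee_rot','width','wrist_force','joint_pos')})
p=imaging.camera_params('wrist'); im=imaging.grab_frame('wrist'); cv2.imwrite('pics/w1.png',im[:,:,::-1])
c=imaging.camera_params('top')
print('blue',ray(c,(437,298),.095))
print('cup rim proj',proj(p,[[.4595,-.1272,.099],[.4595,-.1272,.034]]), 'axis at z', proj(p,[list(o['ee_pos'][:2])+[.099]]))
uv=proj(p,cup(.4595,-.1272,.004)); im=im[:,:,::-1].copy()
for q in uv: cv2.circle(im,tuple(int(round(v)) for v in q),1,(0,0,255),-1)
cv2.imwrite('pics/w1b.png',im)
E
```

```text
{'clock': 1.975, 'ee_pos': array([ 0.45865524, -0.12665684,  0.18380443]), 'ee_rot': array([ 2.64987446, -1.68587826, -0.00506688]), 'width': 1.0007620996885342, 'wrist_force': array([-0.3015227 , -1.12508494, -0.60703488]), 'joint_pos': array([-3.58077115e-01,  1.99051439e-01,  1.74769952e+00, -2.12169262e-04,
        1.19818156e+00,  7.75241043e-01])}
blue [ 0.32656069 -0.17662448  0.095     ]
cup rim proj [[327.60419712 202.90355104]
 [327.36185334 182.06988336]] axis at z [[326.54478732 203.53557071]]
```

View pics/w1b.png

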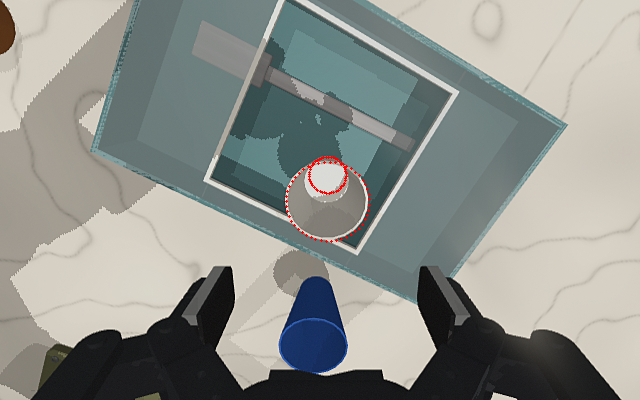

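>>> send_rows(
  dp=[
    [0, 0, -0.7],
    [0, 0, -0.7],
    [0, 0, -0.5],
    [0, 0, -0.18],
    [0, 0, 0],
  ],
  rot=[
    [0, 0, 0],
    [0, 0, 0],
    [0, 0, 0],
    [0, 0, 0],
    [0, 0, 0],
  ],
)

```text
clock: 2.65
ee_pos: [0.4599, -0.1284, 0.0812]
ee_rot: [-2.648, 1.69, -0.0]
wrist_force: [-0.5, -0.3, -0.5]
width: 1.0
```

>>> send_rows(
  dp=[
    [0, 0, 0],
    [0, 0, 0],
    [0, 0, 0],
    [0, 0, 0],
    [0, 0, 0],
  ],
  rot=[
    [0, 0, 0],
    [0, 0, 0],
    [0, 0, 0],
    [0, 0, 0],
    [0, 0, 0],
  ],
  fingers=60,
  force=30,
)

```text
clock: 3.28
ee_pos: [0.4597, -0.1277, 0.081]
ee_rot: [-2.649, 1.689, -0.0]
wrist_force: [0.5, 0.1, -0.3]
width: 0.597
```

```bash
python3 - <<'E'
from station import readout, imaging, order, nets
import cv2
from h import *
o=readout.get_obs()
p=imaging.camera_params('wrist'); im=imaging.grab_frame('wrist'); cv2.imwrite('pics/w2.png',im[:,:,::-1])
E
```

```text
(no output)
```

View pics/w2.png

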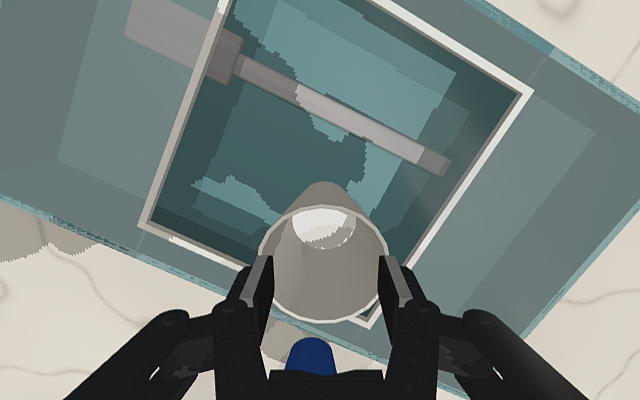

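```bash
python3 - <<'E'
from station import readout, imaging, order, nets
import cv2
from h import *
from scipy.spatial.transform import Rotation as Ro
o=readout.get_obs(); p=imaging.camera_params('wrist')
R=Ro.from_rotvec(o['ee_rot']).as_matrix(); print(o['width'],o['ee_pos'])
im=cv2.imread('pics/w2.png')
for s in(1,-1):
  for w in (.0255,.031,.0335,.0425):
    for zz in(.008,-.011,-.03): print(s,w,zz,proj(p,o['ee_pos']+R@[s*w,0,zz]).round(0))
for q in proj(p,cup(.4597,-.1277,.004)): cv2.circle(im,tuple(int(round(v)) for v in q),1,(0,0,255),-1)
cv2.imwrite('pics/w2b.png',cv2.resize(im[170:,200:460],None,fx=2.4,fy=2.4))
E
```

```text
0.5991442102307227 [ 0.45970115 -0.12771764  0.08092156]
1 0.0255 0.008 [[371. 246.]]
1 0.0255 -0.011 [[376. 262.]]
1 0.0255 -0.03 [[382. 282.]]
1 0.031 0.008 [[380. 246.]]
1 0.031 -0.011 [[386. 262.]]
1 0.031 -0.03 [[394. 282.]]
1 0.0335 0.008 [[385. 246.]]
1 0.0335 -0.011 [[391. 262.]]
1 0.0335 -0.03 [[399. 282.]]
1 0.0425 0.008 [[400. 246.]]
1 0.0425 -0.011 [[408. 262.]]
1 0.0425 -0.03 [[418. 282.]]
-1 0.0255 0.008 [[282. 246.]]
-1 0.0255 -0.011 [[278. 262.]]
-1 0.0255 -0.03 [[272. 283.]]
-1 0.031 0.008 [[273. 246.]]
-1 0.031 -0.011 [[267. 262.]]
-1 0.031 -0.03 [[260. 283.]]
-1 0.0335 0.008 [[268. 246.]]
-1 0.0335 -0.011 [[262. 262.]]
-1 0.0335 -0.03 [[255. 283.]]
-1 0.0425 0.008 [[253. 246.]]
-1 0.0425 -0.011 [[245. 262.]]
-1 0.0425 -0.03 [[235. 283.]]
```

View pics/w2b.png

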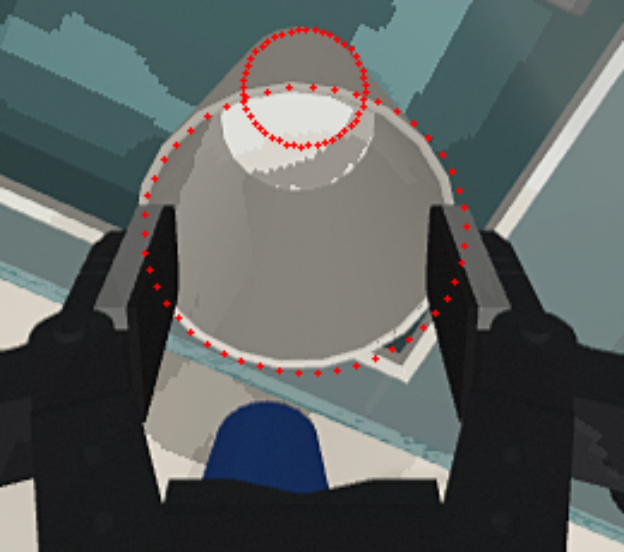

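```bash
python3 - <<'E'
from station import readout, imaging, order, nets
import cv2
import numpy as np
a=imaging.grab_frame('scene')[:,:,::-1];b=imaging.grab_frame('top')[:,:,::-1]
A=cv2.resize(a[130:260,180:340],(800,600),interpolation=cv2.INTER_CUBIC)
cv2.imwrite('pics/s2.png',A);cv2.imwrite('pics/t2.png',cv2.resize(b[150:300,300:500],(800,600),interpolation=cv2.INTER_CUBIC))
E
```

```text
(no output)
```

View pics/s2.png

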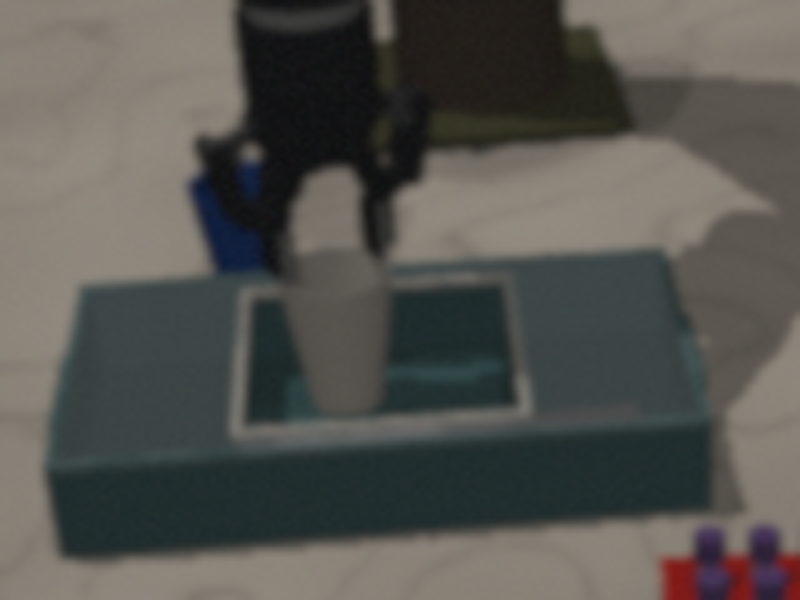

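View pics/t2.png

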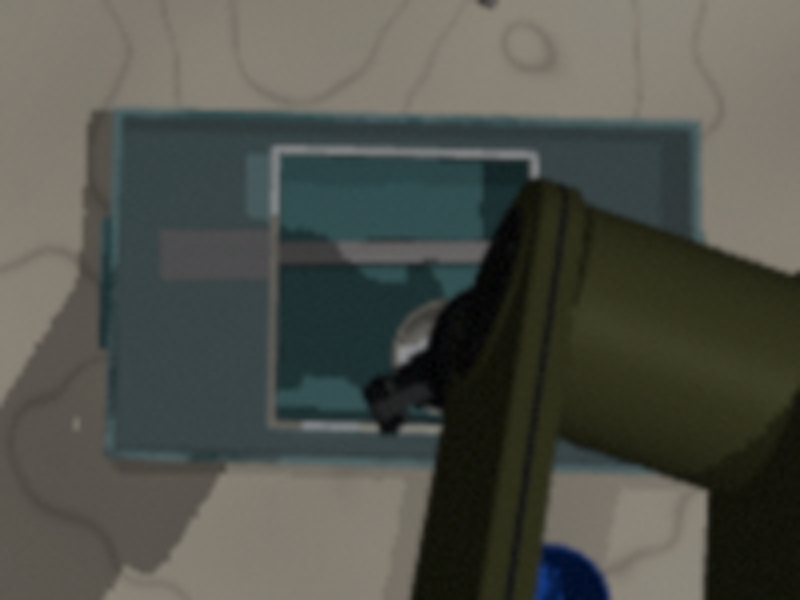

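>>> send_rows(
  dp=[
    [0, 0, 0],
    [0, 0, 0],
  ],
  rot=[
    [0, 0, 0],
    [0, 0, 0],
  ],
  fingers=54,
  force=30,
)

```text
clock: 3.68
ee_pos: [0.4597, -0.1277, 0.0809]
ee_rot: [-2.649, 1.689, 0.0]
wrist_force: [-0.5, -0.2, 0.1]
width: 0.545
```

```bash
python3 - <<'E'
from station import readout, imaging, order, nets
import cv2
o=readout.get_obs(); print(o['width'],o['wrist_force'])
im=imaging.grab_frame('wrist')[:,:,::-1]; cv2.imwrite('pics/w3.png',cv2.resize(im[170:,200:460],None,fx=2.4,fy=2.4))
E
```

```text
0.5449858125650459 [-0.52195906 -0.18412385  0.11515111]
```

View pics/w3.png

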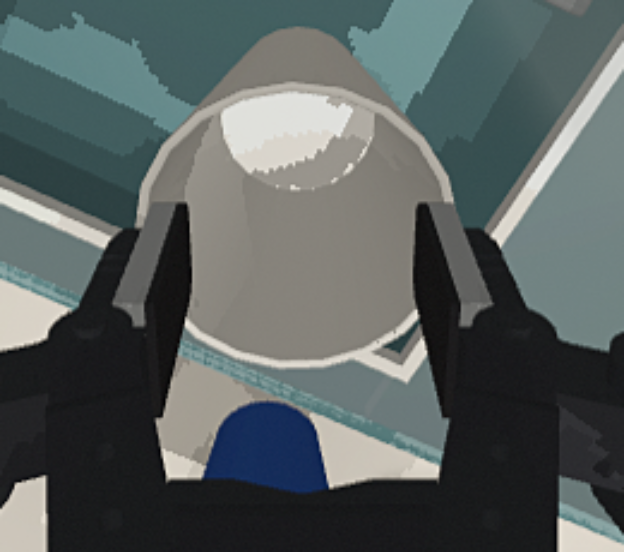

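```bash
python3 - <<'E'
from station import readout, imaging, order, nets
import cv2
from h import *
from scipy.spatial.transform import Rotation as Ro
o=readout.get_obs(); p=imaging.camera_params('wrist')
R=Ro.from_rotvec(o['ee_rot']).as_matrix()
C=-p['R'].T@p['t']; print('cam in tool',R.T@(C-o['ee_pos'])); print(R.T@p['R'].T)
for w,n in((.0425,'w1'),(.0232,'w3')):
  for zz in(.008,0,-.01,-.02):
    q=[proj(p,o['ee_pos']+R@[s*w,y,zz])[0] for s in(1,-1) for y in(-.011,.011)]
    print(n,zz,np.round(q).astype(int).tolist())
E
```

```text
cam in tool [-0.00050039 -0.08231938 -0.1600163 ]
[[ 9.99999428e-01 -9.65897212e-04 -4.58828033e-04]
 [ 1.06174148e-03  9.47900554e-01  3.18564613e-01]
 [ 1.27222674e-04 -3.18564918e-01  9.47901037e-01]]
w1 0.008 [[402, 229], [399, 263], [251, 229], [254, 263]]
w1 0 [[405, 234], [402, 270], [248, 234], [251, 270]]
w1 -0.01 [[410, 242], [406, 280], [244, 242], [247, 280]]
w1 -0.02 [[415, 251], [411, 290], [239, 251], [243, 291]]
w3 0.008 [[368, 229], [366, 263], [286, 229], [287, 263]]
w3 0 [[369, 234], [368, 270], [284, 234], [286, 270]]
w3 -0.01 [[372, 242], [370, 280], [281, 242], [283, 280]]
w3 -0.02 [[375, 251], [373, 291], [279, 251], [281, 291]]
```

```bash
python3 -c "
import cv2
a=cv2.imread('pics/w1.png');cv2.imwrite('pics/w1z.png',cv2.resize(a[220:400,180:480],None,fx=2.6,fy=2.6))"
```

```text
(no output)
```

View pics/w1z.png

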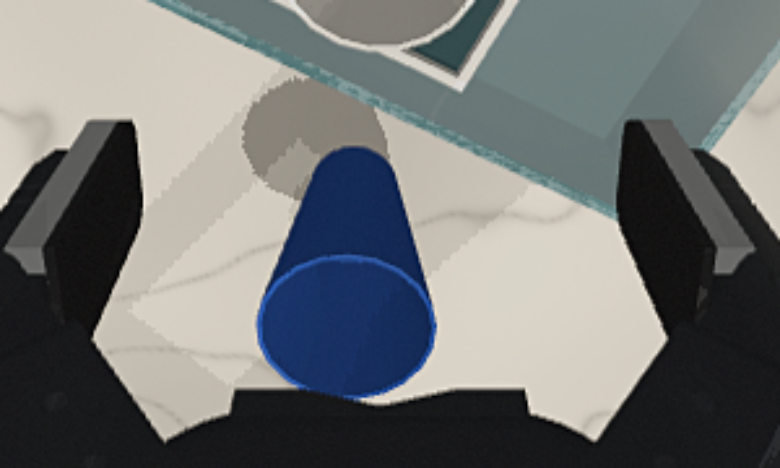

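>>> send_rows(
  dp=[
    [0, 0, 0.2],
    [0, 0, 0],
    [0, 0, 0],
    [0, 0, 0],
    [0, 0, 0],
  ],
  rot=[
    [0, 0, 0],
    [0, 0, 0],
    [0, 0, 0],
    [0, 0, 0],
    [0, 0, 0],
  ],
  fingers=100,
)

```text
clock: 4.35
ee_pos: [0.4596, -0.1277, 0.0908]
ee_rot: [2.649, -1.689, -0.001]
wrist_force: [-0.3, -0.3, -0.5]
width: 0.992
```

>>> send_rows(
  dp=[
    [0, 0, -0.4],
    [0, 0, -0.3],
    [0, 0, -0.15],
    [0, 0, 0],
  ],
  rot=[
    [0, 0, 0],
    [0, 0, 0],
    [0, 0, 0],
    [0, 0, 0],
  ],
)

```text
clock: 4.85
ee_pos: [0.4593, -0.1277, 0.048]
ee_rot: [2.649, -1.689, -0.002]
wrist_force: [-0.1, -0.1, 0.2]
width: 1.004
```

>>> send_rows(
  dp=[
    [0, 0, 0],
    [0, 0, 0],
    [0, 0, 0],
    [0, 0, 0],
  ],
  rot=[
    [0, 0, 0],
    [0, 0, 0],
    [0, 0, 0],
    [0, 0, 0],
  ],
  fingers=50,
  force=35,
)

```text
clock: 5.35
ee_pos: [0.4604, -0.1278, 0.0495]
ee_rot: [-2.648, 1.688, -0.003]
wrist_force: [-0.1, 1.8, 5.7]
width: 0.768
```

```bash
python3 - <<'E'
from station import readout, imaging, order, nets
import cv2
o=readout.get_obs(); print(o['width'],o['wrist_force'])
im=imaging.grab_frame('wrist')[:,:,::-1]; cv2.imwrite('pics/w4.png',im)
E
```

```text
0.7677007155666127 [-0.07877736  1.84968031  5.73908846]
```

View pics/w4.png

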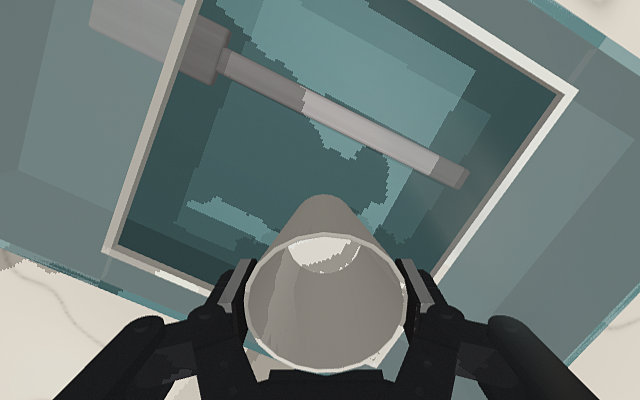

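>>> send_rows(
  dp=[
    [0, 0, 0.2],
    [0, 0, 0.4],
    [0, 0, 0.6],
    [0, 0, 0.7],
    [0, 0, 0.6],
    [0, 0, 0],
  ],
  rot=[
    [0, 0, 0],
    [0, 0, 0],
    [0, 0, 0],
    [0, 0, 0],
    [0, 0, 0],
    [0, 0, 0],
  ],
)

```text
clock: 6.15
ee_pos: [0.4618, -0.1286, 0.1764]
ee_rot: [-2.648, 1.688, -0.011]
wrist_force: [0.5, -0.3, -1.7]
width: 0.766
```

>>> send_rows(
  dp=[
    [0.2, 0.4, 0],
    [0.35, 0.8, 0],
    [0.35, 0.8, 0],
    [0.4, 0.9, 0],
    [0.4, 0.9, 0],
    [0.4, 0.9, 0],
    [0.35, 0.9, 0],
    [0.35, 0.8, 0],
    [0.3, 0.7, 0],
    [0.2, 0.4, 0],
    [0.1, 0.2, 0],
    [0, 0, 0],
  ],
  rot=[
    [0, 0, 0],
    [0, 0, 0],
    [0, 0, 0],
    [0, 0, 0],
    [0, 0, 0],
    [0, 0, 0],
    [0, 0, 0],
    [0, 0, 0],
    [0, 0, 0],
    [0, 0, 0],
    [0, 0, 0],
    [0, 0, 0],
  ],
)

```text
clock: 7.65
ee_pos: [0.6292, 0.2572, 0.1723]
ee_rot: [2.648, -1.687, -0.001]
wrist_force: [-0.1, 0.2, -1.0]
width: 0.764
```

```bash
python3 - <<'E'
from station import readout, imaging, order, nets
import cv2
from h import *
o=readout.get_obs(); print(o['width'],o['wrist_force'],o['ee_pos'],o['joint_pos'])
p=imaging.camera_params('wrist'); im=imaging.grab_frame('wrist')[:,:,::-1].copy()
x,y,z=o['ee_pos']
for q in proj(p,cup(.631,.258,0)): cv2.circle(im,tuple(int(round(v)) for v in q),1,(0,0,255),-1)
for q in proj(p,cup(x,y,z-.0455)): cv2.circle(im,tuple(int(round(v)) for v in q),1,(0,255,0),-1)
cv2.imwrite('pics/w5.png',im)
a=imaging.grab_frame('scene')[:,:,::-1];b=imaging.grab_frame('top')[:,:,::-1]
cv2.imwrite('pics/s5.png',np.hstack([cv2.resize(a[100:260,320:480],(400,400)),cv2.resize(b[100:260,170:330],(400,400))]))
E
```

```text
0.763550100748449 [-0.08181877  0.23025347 -0.95972557] [0.6292297  0.25722825 0.17232315] [ 3.26098205e-01  4.83104971e-01  1.32688086e+00 -2.68382623e-04
  1.33345366e+00  1.46050593e+00]
```

View pics/w5.png

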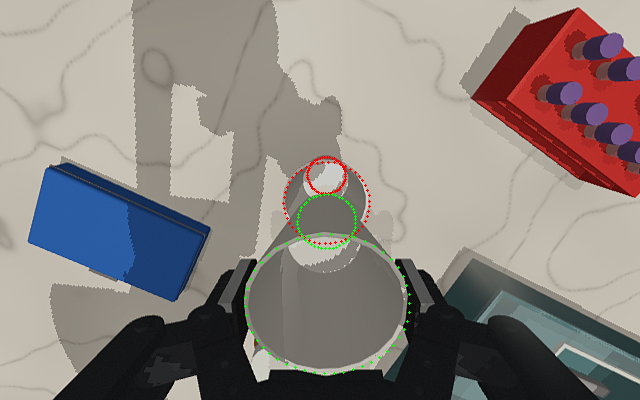

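View pics/s5.png

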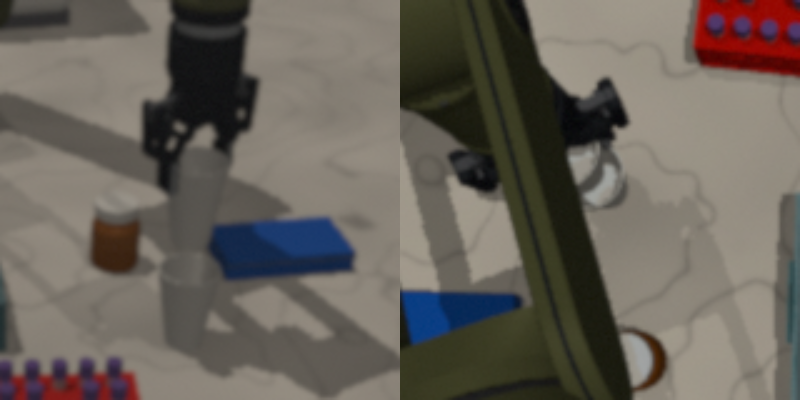

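>>> send_rows(
  dp=[
    [0.03, 0.02, -0.2],
    [0, 0, -0.4],
    [0, 0, -0.4],
    [0, 0, -0.4],
    [0, 0, -0.2],
    [0, 0, 0],
  ],
  rot=[
    [0, 0, 0],
    [0, 0, 0],
    [0, 0, 0],
    [0, 0, 0],
    [0, 0, 0],
    [0, 0, 0],
  ],
)

```text
clock: 8.55
ee_pos: [0.6306, 0.2577, 0.0924]
ee_rot: [2.647, -1.688, -0.002]
wrist_force: [0.6, -0.1, -0.7]
width: 0.765
```

```bash
python3 - <<'E'
from station import readout, imaging, order, nets
import cv2
from h import *
im=imaging.grab_frame('wrist')[:,:,::-1].copy()
a=imaging.grab_frame('scene')[:,:,::-1]
cv2.imwrite('pics/s6.png',np.hstack([cv2.resize(a[100:260,320:480],(400,400)),cv2.resize(im[150:,195:445],(400,400))]))
E
```

```text
(no output)
```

View pics/s6.png

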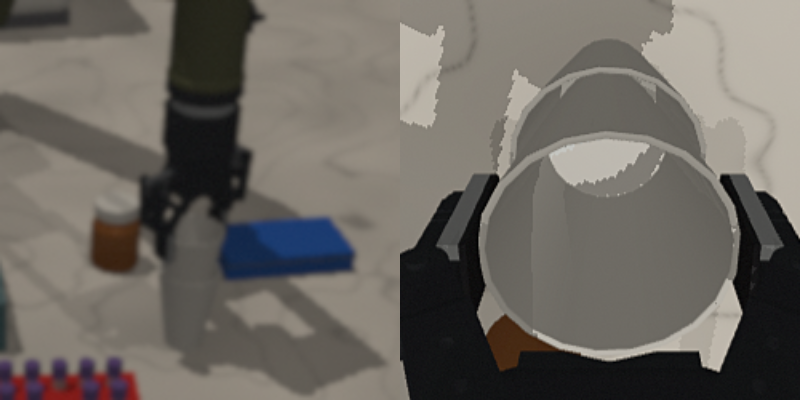

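>>> send_rows(
  dp=[
    [0, 0, -0.15],
    [0, 0, -0.12],
    [0, 0, -0.06],
    [0, 0, 0],
  ],
  rot=[
    [0, 0, 0],
    [0, 0, 0],
    [0, 0, 0],
    [0, 0, 0],
  ],
)

```text
clock: 9.15
ee_pos: [0.6312, 0.2582, 0.0767]
ee_rot: [2.649, -1.688, -0.0]
wrist_force: [-0.1, -0.2, -1.2]
width: 0.769
```

>>> send_rows(
  dp=[
    [0, 0, 0],
    [0, 0, 0],
    [0, 0, 0],
    [0, 0, 0],
  ],
  rot=[
    [0, 0, 0],
    [0, 0, 0],
    [0, 0, 0],
    [0, 0, 0],
  ],
  fingers=100,
)

```text
clock: 9.65
ee_pos: [0.6312, 0.2583, 0.077]
ee_rot: [-2.649, 1.689, -0.0]
wrist_force: [-1.4, -0.3, -0.4]
width: 1.002
```

>>> send_rows(
  dp=[
    [0, 0, 0.3],
    [0, 0, 0.7],
    [0, 0, 0.9],
    [0, 0, 0.5],
    [0, 0, 0],
  ],
  rot=[
    [0, 0, 0],
    [0, 0, 0],
    [0, 0, 0],
    [0, 0, 0],
    [0, 0, 0],
  ],
)

```text
clock: 10.28
ee_pos: [0.6332, 0.2589, 0.201]
ee_rot: [-2.644, 1.686, -0.007]
wrist_force: [0.8, -0.1, -1.0]
width: 0.999
```

```bash
python3 - <<'E'
from station import readout, imaging, order, nets
import cv2
from h import *
o=readout.get_obs()
p=imaging.camera_params('wrist')
im=imaging.grab_frame('wrist')[:,:,::-1].copy()
for q in proj(p,cup(.631,.258,0.03)): cv2.circle(im,tuple(int(round(v)) for v in q),1,(0,0,255),-1)
a=imaging.grab_frame('scene')[:,:,::-1]
cv2.imwrite('pics/s7.png',np.hstack([cv2.resize(a[120:260,320:460],(400,400)),cv2.resize(im[100:350,195:445],(400,400))]))
E
```

```text
(no output)
```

View pics/s7.png

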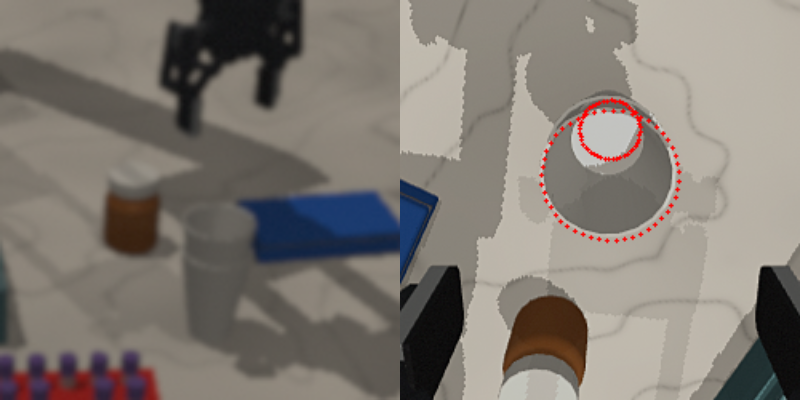

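>>> send_rows(
  dp=[
    [-0.1, -0.4, 0],
    [-0.25, -0.8, 0],
    [-0.25, -0.9, 0],
    [-0.25, -0.9, 0],
    [-0.25, -0.9, 0],
    [-0.25, -0.9, 0],
    [-0.25, -0.9, 0],
    [-0.25, -0.8, 0],
    [-0.2, -0.5, 0],
    [-0.07, -0.2, 0],
    [0, 0, 0],
  ],
  rot=[
    [0, 0, 0.3],
    [0, 0, 0.7],
    [0, 0, 0.8],
    [0, 0, 0.8],
    [0, 0, 0.8],
    [0, 0, 0.8],
    [0, 0, 0.8],
    [0, 0, 0.7],
    [0, 0, 0.5],
    [0, 0, 0.1],
    [0, 0, 0],
  ],
  fingers=45,
)

```text
clock: 11.75
ee_pos: [0.5246, -0.1017, 0.1959]
ee_rot: [-3.14, 0.059, 0.003]
wrist_force: [0.1, 0.1, 0.3]
width: 0.449
```

```bash
python3 - <<'E'
from station import readout, imaging, order, nets
import cv2,pickle
from h import *
o=readout.get_obs();p=imaging.camera_params('wrist')
im=imaging.grab_frame('wrist')[:,:,::-1].copy()
b=imaging.grab_frame('top')[:,:,::-1]
cv2.imwrite('pics/w8.png',im); pickle.dump((o,p),open('w8.pkl','wb'))
print(o['ee_pos'],o['ee_rot'],o['joint_pos'],o['width'])
c=imaging.camera_params('top')
b=cv2.resize(b[130:230,190:310],None,fx=6,fy=6,interpolation=cv2.INTER_CUBIC)
for P,col in((cup(.631,.258,0.03),(0,0,255)),(cup(.631,.258,0),(0,255,0))):
  for q in proj(c,P): cv2.circle(b,(int((q[0]-190+.5)*6),int((q[1]-130+.5)*6)),1,col,-1)
cv2.imwrite('pics/t8.png',b)
E
```

```text
[ 0.52462187 -0.10170469  0.19593962] [-3.14009415e+00  5.92589849e-02  2.73256010e-03] [-2.70883862e-01  2.67266762e-01  1.61663025e+00  4.98605918e-04
  1.25961478e+00 -2.33298017e-01] 0.448617027652076
```

View pics/w8.png

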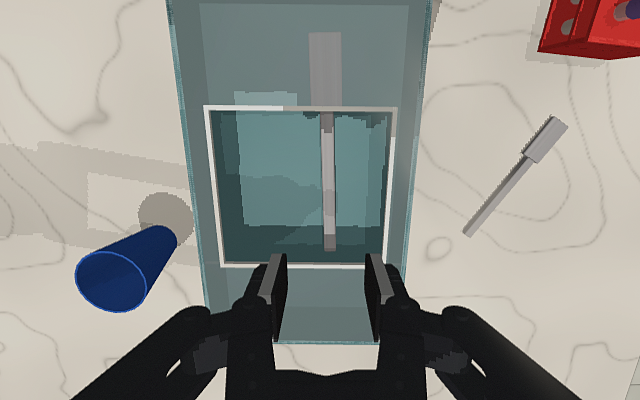

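View pics/t8.png

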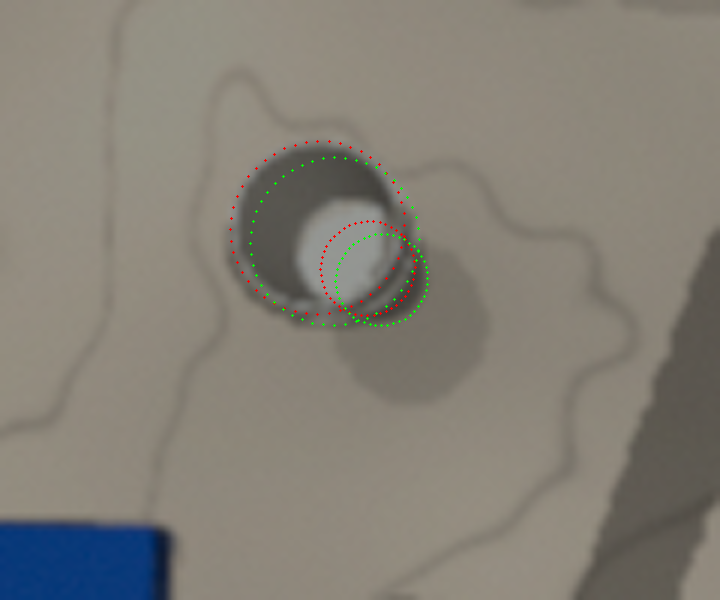

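```bash
python3 - <<'E'
import pickle
from h import *
o,p=pickle.load(open('w8.pkl','rb'))
for n,q,z in [('TL',(205,106),.065),('TR',(397,108),.065),('BR',(385,268),.065),('BL',(220,267),.065),('butt top L',(325,251),.018),('butt top R',(336,250),.018),('bar top L',(322,113),.018),('bar R',(333,112),.018),('blade L',(309,33),.012),('blade R',(341,33),.012)]:
  print(n,ray(p,q,z).round(4))
im=cv2.imread('pics/w8.png');cv2.imwrite('pics/w8z.png',cv2.resize(im[20:280,190:420],None,fx=2.3,fy=2.3))
E
```

```text
TL [ 0.4228 -0.0235  0.065 ]
TR [ 0.5891 -0.0316  0.065 ]
BR [ 0.5818 -0.1883  0.065 ]
BL [ 0.4133 -0.1808  0.065 ]
butt top L [ 0.5202 -0.1905  0.018 ]
butt top R [ 0.533  -0.1897  0.018 ]
bar top L [ 0.5233 -0.0355  0.018 ]
bar R [ 0.5344 -0.035   0.018 ]
blade L [0.5138 0.0384 0.012 ]
blade R [0.5445 0.0372 0.012 ]
```

View pics/w8z.png

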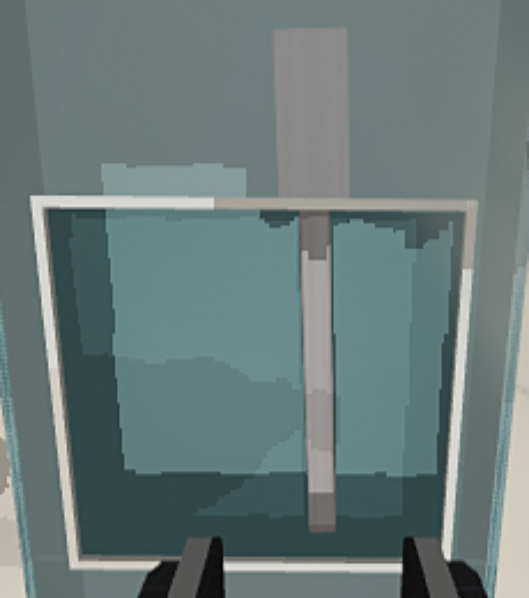

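>>> send_rows(
  dp=[
    [0.06, -0.29, -0.3],
    [0, 0, -0.7],
    [0, 0, -0.9],
    [0, 0, -0.8],
    [0, 0, -0.6],
    [0, 0, -0.4],
    [0, 0, -0.2],
    [0, 0, 0],
  ],
  rot=[
    [0, 0, 0.1],
    [0, 0, 0],
    [0, 0, 0],
    [0, 0, 0],
    [0, 0, 0],
    [0, 0, 0],
    [0, 0, 0],
    [0, 0, 0],
  ],
  fingers=40,
)

```text
clock: 12.85
ee_pos: [0.5282, -0.1155, 0.0014]
ee_rot: [-3.141, 0.027, 0.002]
wrist_force: [-0.4, 0.0, -0.4]
width: 0.403
```

```bash
python3 - <<'E'
from station import readout, imaging, order, nets
import cv2
from h import *
from scipy.spatial.transform import Rotation as Ro
o=readout.get_obs();p=imaging.camera_params('wrist')
im=imaging.grab_frame('wrist')[:,:,::-1].copy()
R=Ro.from_rotvec(o['ee_rot']).as_matrix();w=o['width']*.0425
for s in(1,-1):
  for y in(-.011,.011): print(proj(p,o['ee_pos']+R@[s*w,y,-.022]).round(1))
cv2.imwrite('pics/w9.png',im); print(o['ee_pos'],o['width'],o['wrist_force'])
E
```

```text
[[361.3 253.7]]
[[359.8 293.3]]
[[289.6 253.8]]
[[291.2 293.3]]
[ 0.5282135  -0.11550421  0.00143509] 0.4026210258957131 [-0.38740438  0.02787008 -0.371611  ]
```

View pics/w9.png

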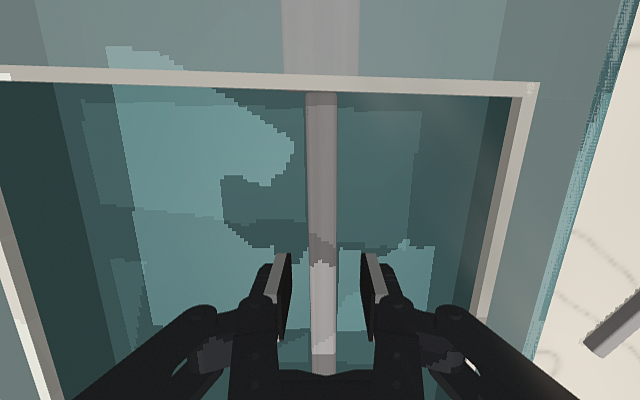

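>>> send_rows(
  dp=[
    [0, 0, -0.12],
    [0, 0, -0.12],
    [0, 0, -0.08],
    [0, 0, 0],
  ],
  rot=[
    [0, 0, 0],
    [0, 0, 0],
    [0, 0, 0],
    [0, 0, 0],
  ],
)

```text
clock: 13.4
ee_pos: [0.5273, -0.1161, -0.0132]
ee_rot: [-3.141, 0.029, 0.001]
wrist_force: [-3.6, 1.1, 11.5]
width: 0.399
```

>>> send_rows(
  dp=[
    [0, 0, 0],
    [0, 0, 0],
    [0, 0, 0],
    [0, 0, 0],
  ],
  rot=[
    [0, 0, 0],
    [0, 0, 0],
    [0, 0, 0],
    [0, 0, 0],
  ],
  fingers=5,
  force=80,
)

```text
clock: 13.9
ee_pos: [0.5296, -0.1168, -0.0119]
ee_rot: [3.14, -0.028, 0.005]
wrist_force: [-2.5, 0.9, 17.2]
width: 0.136
```

```bash
python3 - <<'E'
from station import readout, imaging, order, nets
import cv2
o=readout.get_obs()
im=imaging.grab_frame('wrist')[:,:,::-1].copy()
cv2.imwrite('pics/w10.png',im); print(o['ee_pos'],o['width'],o['wrist_force'])
E
```

```text
[ 0.52960057 -0.11680452 -0.01187069] 0.13636944120599875 [-2.45023222  0.89507531 17.19376049]
```

View pics/w10.png

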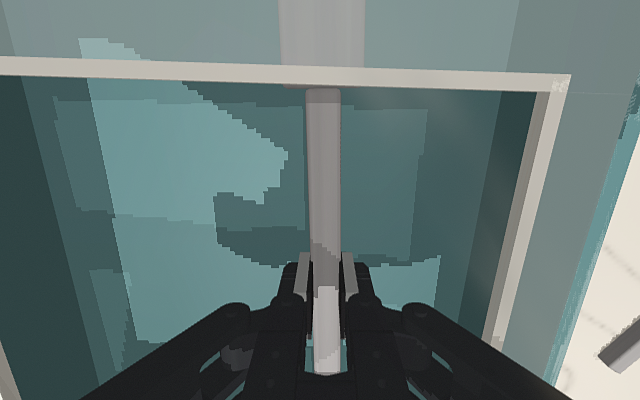

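>>> send_rows(
  dp=[
    [0, 0, 0.06],
    [0, 0, 0.05],
    [0, 0.1, 0],
    [0.01, 0.14, 0],
    [0.01, 0.14, 0],
    [0, 0, 0],
  ],
  rot=[
    [0, 0, 0],
    [0, 0, 0],
    [0, 0, 0],
    [0, 0, 0],
    [0, 0, 0],
    [0, 0, 0],
  ],
)

```text
clock: 14.7
ee_pos: [0.529, -0.0964, -0.0088]
ee_rot: [-3.141, 0.026, 0.001]
wrist_force: [0.1, -0.2, -0.8]
width: 0.14
```

```bash
python3 - <<'E'
from station import readout, imaging, order, nets
import cv2
o=readout.get_obs()
im=imaging.grab_frame('wrist')[:,:,::-1].copy()
b=imaging.grab_frame('top')[:,:,::-1]
cv2.imwrite('pics/w11.png',im); print(o['ee_pos'],o['ee_rot'],o['width'],o['wrist_force'],o['wrist_torque'],o['joint_pos'])
cv2.imwrite('pics/t11.png',cv2.resize(b[150:300,300:500],(800,600),interpolation=cv2.INTER_CUBIC))
E
```

```text
[ 0.52899678 -0.0964354  -0.00880158] [-3.14126180e+00  2.64871838e-02  9.26121509e-04] 0.13985023792046622 [ 0.06736242 -0.18718399 -0.78805737] [-0.02202369 -0.00474302 -0.03529985] [-2.58927348e-01  5.22041564e-01  1.84339517e+00  9.42226861e-05
  7.76781449e-01 -2.42130924e-01]
```

View pics/w11.png

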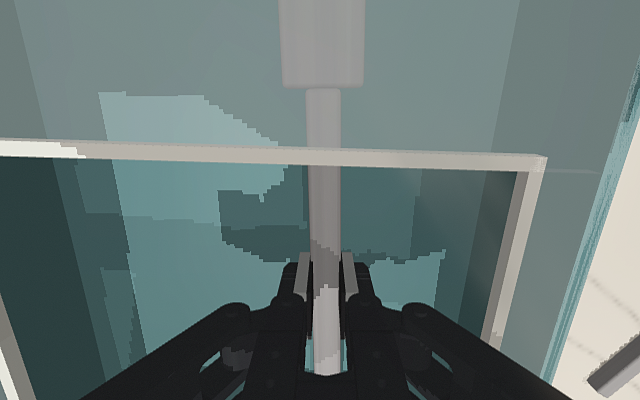

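View pics/t11.png

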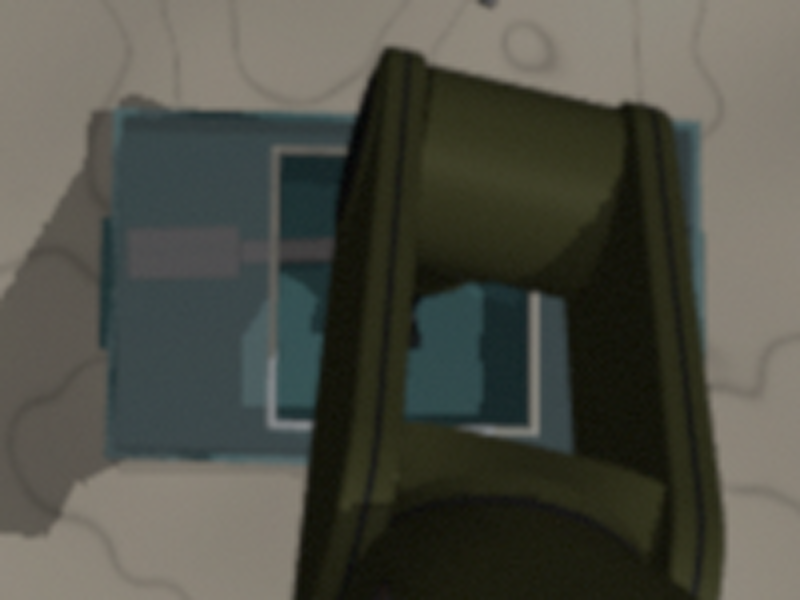

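```bash
python3 -c "
import numpy as np
y,z=-.1544,-.016;pr=np.array([y,z])
for i,k in enumerate((2,5,8.5,12,15.5,18.5,20.5)):
  a=-np.radians(k);q=np.array([y*np.cos(a)-z*np.sin(a),y*np.sin(a)+z*np.cos(a)-.0018*k/20]);print(k,((q-pr)/.05).round(3),q+[.058,.007]);pr=q
"
```

```text
2 [-0.009  0.104] [-0.09686434 -0.00378177]
5 [-0.007  0.157] [-0.09720695  0.00406773]
8.5 [0.003 0.183] [-0.097069    0.01323252]
12 [0.014 0.183] [-0.09635258  0.0223712 ]
15.5 [0.026 0.182] [-0.09506036  0.03144852]
18.5 [0.031 0.154] [-0.09349805  0.03915366]
20.5 [0.025 0.102] [-0.0922255   0.04424026]
```

First half of the tilt, then a check.

>>> send_rows(
  dp=[
    [0, -0.01, 0.1],
    [0, -0.01, 0.16],
    [0, 0, 0.18],
    [0, 0.01, 0.18],
    [0, 0, 0],
  ],
  rot=[
    [-0.2, 0, 0],
    [-0.3, 0, 0],
    [-0.35, 0, 0],
    [-0.35, 0, 0],
    [0, 0, 0],
  ],
)

```text
clock: 15.42
ee_pos: [0.5297, -0.0968, 0.0227]
ee_rot: [2.932, -0.023, 0.004]
wrist_force: [0.1, -0.4, -0.6]
width: 0.138
```

```bash
python3 - <<'E'
from station import readout, imaging, order, nets
import cv2,numpy as np
o=readout.get_obs()
im=imaging.grab_frame('wrist')[:,:,::-1].copy()
a=imaging.grab_frame('scene')[:,:,::-1]
print(o['ee_pos'],o['ee_rot'],o['width'],o['wrist_force'],o['wrist_torque'],o['joint_pos'])
cv2.imwrite('pics/s12.png',np.vstack([cv2.resize(a[150:260,180:340],(436,300),interpolation=cv2.INTER_CUBIC),cv2.resize(im,(436,272))]))
E
```

```text
[ 0.5296656  -0.09684087  0.02274683] [ 2.93234876 -0.02305577  0.004298  ] 0.13753210547497982 [ 0.0643102  -0.42617827 -0.58996236] [ 0.12423399  0.01721434 -0.03653411] [-0.11069542  0.47867429  1.84328575 -0.28711529  0.81578114  0.1021065 ]
```

View pics/s12.png

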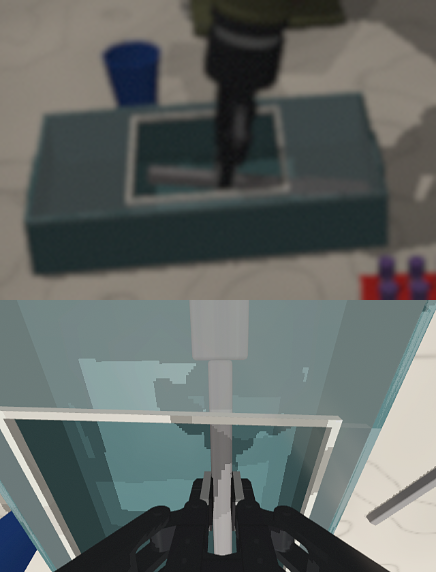

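>>> send_rows(
  dp=[
    [0, 0.03, 0.18],
    [0, 0.03, 0.15],
    [0, 0.03, 0.1],
    [0, 0, 0],
  ],
  rot=[
    [-0.35, 0, 0],
    [-0.3, 0, 0],
    [-0.2, 0, 0],
    [0, 0, 0],
  ],
)

```text
clock: 16.02
ee_pos: [0.5291, -0.0932, 0.0435]
ee_rot: [2.785, -0.024, 0.004]
wrist_force: [0.1, 0.7, -0.0]
width: 0.137
```

```bash
python3 - <<'E'
from station import readout, imaging, order, nets
import cv2,numpy as np
o=readout.get_obs()
im=imaging.grab_frame('wrist')[:,:,::-1].copy()
a=imaging.grab_frame('scene')[:,:,::-1]
print(o['ee_pos'],o['ee_rot'],o['width'],o['wrist_force'],o['wrist_torque'],o['joint_pos'])
cv2.imwrite('pics/s13.png',np.vstack([cv2.resize(a[150:260,180:340],(436,300),interpolation=cv2.INTER_CUBIC),cv2.resize(im,(436,272))]))
E
```

```text
[ 0.5291212  -0.09315315  0.04352409] [ 2.78472095 -0.02442529  0.00365834] 0.13675795193467757 [ 0.14215198  0.66758788 -0.00949664] [0.16062308 0.00255415 0.01046562] [ 3.10411842e-05  4.72948224e-01  1.83557645e+00 -4.66379803e-01
  8.89420670e-01  3.24731432e-01]
```

View pics/s13.png

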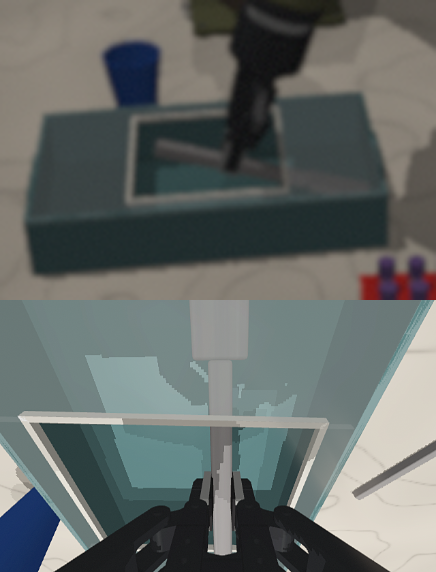

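```bash
python3 - <<'E'
from station import imaging
from h import *
c=imaging.camera_params('scene')
P=np.array([.058,.005]);a=np.radians(20.5);u=np.array([-np.cos(a),np.sin(a)]);n=np.array([np.sin(a),np.cos(a)])
for L in(.229,.155):
  for t in(0,.014):
    q=P+u*L+n*t; r=proj(c,[.529,*q])[0]; print(L,t,q.round(4),((r[0]-180)*436/160).round(),((r[1]-150)*300/110).round())
E
```

```text
0.229 0 [-0.1565  0.0852] 156.0 154.0
0.229 0.014 [-0.1516  0.0983] 159.0 142.0
0.155 0 [-0.0872  0.0593] 227.0 169.0
0.155 0.014 [-0.0823  0.0724] 231.0 157.0
```

>>> send_rows(
  dp=[
    [0, -0.15, 0.056],
    [0, -0.3, 0.112],
    [0, -0.36, 0.135],
    [0, -0.36, 0.135],
    [0, 0, 0],
  ],
  rot=[
    [0, 0, 0],
    [0, 0, 0],
    [0, 0, 0],
    [0, 0, 0],
    [0, 0, 0],
  ],
)

```text
clock: 16.75
ee_pos: [0.5294, -0.1538, 0.0667]
ee_rot: [2.783, -0.029, 0.006]
wrist_force: [-0.7, -0.8, -0.8]
width: 0.141
```

>>> send_rows(
  dp=[
    [0, -0.3, 0.112],
    [0, -0.36, 0.135],
    [0, -0.3, 0.112],
    [0, -0.12, 0.045],
    [0, 0, 0],
  ],
  rot=[
    [0, 0, 0],
    [0, 0, 0],
    [0, 0, 0],
    [0, 0, 0],
    [0, 0, 0],
  ],
)

```text
clock: 17.38
ee_pos: [0.5292, -0.2061, 0.0861]
ee_rot: [2.784, -0.026, 0.005]
wrist_force: [0.2, -0.1, -1.0]
width: 0.136
```

```bash
python3 - <<'E'
from station import readout, imaging, order, nets
import cv2,numpy as np
o=readout.get_obs()
im=imaging.grab_frame('wrist')[:,:,::-1].copy()
a=imaging.grab_frame('scene')[:,:,::-1]
print(o['ee_pos'],o['ee_rot'],o['width'],o['wrist_force'],o['wrist_torque'],o['joint_pos'])
cv2.imwrite('pics/s14.png',np.vstack([cv2.resize(a[150:260,180:340],(436,300),interpolation=cv2.INTER_CUBIC),cv2.resize(im,(436,272))]))
E
```

```text
[ 0.52919742 -0.20609855  0.08611018] [ 2.78383599 -0.02631714  0.00484785] 0.1359991926036012 [ 0.15701989 -0.14935515 -1.04143052] [ 1.78072950e-01 -2.23288003e-02  1.47893455e-04] [-0.21141597  0.41543792  1.78848541 -0.44827396  0.91030856  0.08057174]
```

View pics/s14.png

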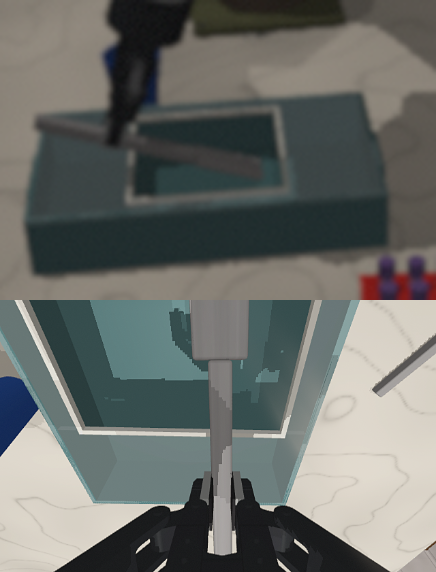

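>>> send_rows(
  dp=[
    [0, -0.05, 0.2],
    [0, 0, 0.4],
    [0, 0, 0.5],
    [0, 0, 0.5],
    [0, 0, 0.5],
    [0, 0, 0.4],
    [0, 0, 0.3],
    [0, 0, 0.1],
    [0, 0, 0],
    [0, 0, 0],
    [0, 0, 0],
  ],
  rot=[
    [0, 0, 0],
    [0, 0, 0],
    [0, 0, 0],
    [0, 0, 0],
    [0, 0, 0],
    [0, 0, 0],
    [0, 0, 0],
    [0, 0, 0],
    [0, 0, 0],
    [0, 0, 0],
    [0, 0, 0],
  ],
)

```text
clock: 18.85
ee_pos: [0.5287, -0.2082, 0.2301]
ee_rot: [2.784, -0.025, 0.002]
wrist_force: [0.4, 0.7, -0.3]
width: 0.139
```

```bash
python3 - <<'E'
from station import readout, imaging, order, nets
import cv2,numpy as np
o=readout.get_obs()
im=imaging.grab_frame('wrist')[:,:,::-1].copy()
a=imaging.grab_frame('scene')[:,:,::-1];b=imaging.grab_frame('top')[:,:,::-1]
print(o['ee_pos'],o['width'],o['wrist_force'],np.abs(o['dq']).max())
cv2.imwrite('pics/s15.png',np.hstack([np.vstack([cv2.resize(a[120:270,170:430],(400,230),interpolation=cv2.INTER_CUBIC),cv2.resize(b,(400,250))]),cv2.resize(im,(400,480))]))
E
```

```text
[ 0.52871763 -0.20817628  0.23010423] 0.13859764255241777 [ 0.43299308  0.68128725 -0.29278782] 0.00536298869381684
```

View pics/s15.png

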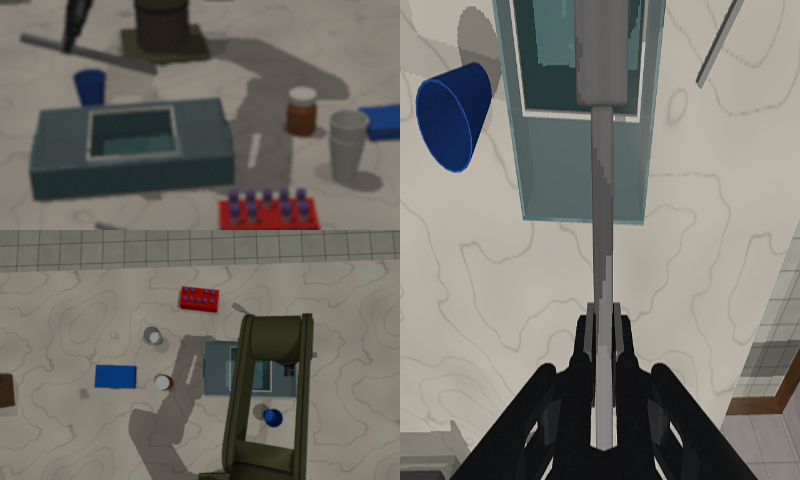

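```bash
python3 - <<'E'
from station import readout, imaging, order, nets
from h import *
r=nets.outline_of('cup_on_bench','scene'); m=r[0]['pixels'].astype(np.float32); print(r[0]['p'],r[0]['extent'])
c=imaging.camera_params('scene')
for h in(.025,.03,.035,.04,.05):
    print(h,fit([c],[m],lambda p:np.r_[cup(p[0],p[1],0),cup(p[0],p[1],h)],[.63,.258]))
E
```

```text
0.97 [381.9, 210.3, 406.1, 243.3]
0.025 (array([0.64317234, 0.25217274]), np.float64(453.875))
0.03 (array([0.63879555, 0.25387662]), np.float64(497.3125))
0.035 (array([0.63552872, 0.25538434]), np.float64(540.5))
0.04 (array([0.64016655, 0.25398801]), np.float64(583.0625))
0.05 (array([0.63990784, 0.25361157]), np.float64(672.375))
```

```bash
python3 - <<'E'
from station import readout, imaging, order, nets
from h import *
a=imaging.grab_frame('scene')[:,:,::-1]; c=imaging.camera_params('scene')
S=10;x0,y0=365,180
b=cv2.resize(a[y0:y0+60,x0:x0+60],None,fx=S,fy=S,interpolation=cv2.INTER_CUBIC)
b2=b.copy()
for P,col in((cup(.628,.2585,0.03),(0,0,255)),(cup(.628,.2585,0),(0,255,0))):
  for q in proj(c,P): cv2.circle(b2,(int((q[0]-x0+.5)*S),int((q[1]-y0+.5)*S)),2,col,-1)
cv2.imwrite('pics/s16.png',cv2.resize(np.hstack([b,b2]),(800,400)))
E
```

```text
(no output)
```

View pics/s16.png

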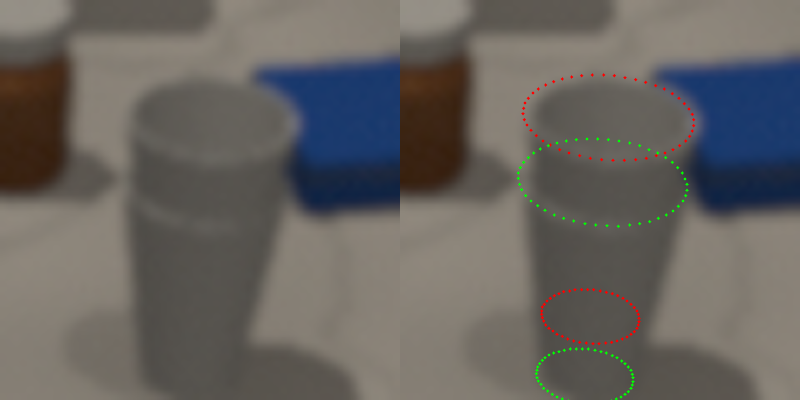

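```bash
python3 - <<'E'
from station import readout, order
o=readout.get_obs();print(o['clock'],o['width'],o['wrist_force'])
print(order.close_job())
E
```

```text
19.1 0.13891430434140314 [-0.13368685  1.36526789 -0.28099114]
the job is handed in; nothing more can be done
None
```

I lifted the cup out of the window, nested it in its twin on the bench and let go. I then gripped the steel paddle and slid it toward the tub's +x end wall. I tilted it about 20° and drew it out through the window butt end first. The job was handed in at 19.1 s, with the arm still holding the paddle about 11 cm or more above the cover.

**Last checks**
- **Cup:** the side camera shows the two rims about 30 mm apart, which is the full nesting depth.
- **Paddle:** the arm was still, the grip opening steady, and the cameras show the paddle touching nothing.
- **Other things:** the jar, tube rack, slide box, blue cup and small paddle were never touched.

**What failed or disagreed**
- **Fingertip offset:** in the wrist images the fingertips stood about 16–34 mm behind the reported TCP, depending on opening, not 8 mm ahead as stated. My first grip on the cup therefore closed on air above the rim, and I corrected the height from the images.
- **Floor contact:** while gripping the paddle, the fingertips pressed on the tub floor with about 17 N.
- **Nesting fit:** an automatic outline fit of the nested cups failed, probably because the network outlined only part of the stack. I judged the nesting from overlays on the side and top pictures instead.

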